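# Duct thermometer into its port, anemometer held over the open outlet

## Robot

A 6-joint arm with a two-finger parallel gripper is mounted at the origin on the work surface. World frame = base frame: x ahead of the robot, y to its left, z up, the work surface at z = 0. Lengths are in m, angles in rad, forces in N, time in s.
With the tool pointing down it reaches from about 0.25 to 0.775 m from the base axis. Payload 4 kg.
Tool frame: the origin (TCP) lies at the very end of the fingers, on their centre line; the grasp point (between the pads) lies 19 mm behind it (robot.hold_point_z is the distance from the TCP to the grasp point, in m); z points along the fingers, y is the line along which they close (so a half turn about z gives the same grasp; the last joint's range is limited). The gripper opens to 94 mm and grips with 3 to 60 N. Pads are 16 mm wide; open, the fingers measure 119 mm over their backs; the gripper's body (75 mm by 177 mm) begins 78 mm behind the grasp point.
Start: joints at [-1.207, 0.087, 1.371, -0, 1.684, -0.103], TCP at [0.248, -0.491, 0.206] pointing down, gripper open.
Joint ranges: [-3.1, 3.1], [-0.76, 2.03], [0.27, 2.55], [-1.08, 4.22], [0.17, 2.65], [-2.57, 2.57]. Speed limits (rad/s): [2.79, 2.79, 3.14, 3.14, 3.14, 3.14].

## Interface

Orientations are given as [roll, pitch, yaw] about the fixed x, y, z axes, in that order (R = Rz(yaw) Ry(pitch) Rx(roll)).
In Python, from bench import robot gives the robot as it stands.
- The arm moves only by the tool carry_out, never from a script. Its argument "steps" is a list of rows, each a list of 3 entries, a list of its own where there are three numbers: the shift along the tool's x, y, z in m, then the turn about the tool's z in units of 10 degrees (1.0 is 10 degrees), then the closure, from -1 (fully open) to 1 (shut). In form: [[[tx, ty, tz], roll, jaw], ...]. A call has 1 to 10 rows; each row is the pose to reach, as a shift and turn from the pose commanded when the call began, along the tool's axes at that moment; what a row does not reach only later rows make up. A row lasts 1/8 s, in which the tool goes at most 62.5 mm and 10.7 degrees, less where a joint would pass 70% of its speed; a pose out of reach is approached as far as the arm can. A call with a gripper value outside its range is refused whole. The fingers move at their own pace and stop on an object; the grip force is fixed at half the most. Time passes only in rows, so rows that repeat a pose let the fingers close. It gives the time, the measured TCP pose, the force, the opening and the grip force at its end, in the units of the state.
- robot.get_obs(): the state, without advancing time (a new reading comes with each control period).
- robot.snapshot(name): name is "scene" or "top" or "wrist"; returns a dict with "image" (400x640x3 uint8, red, green, blue), "z_map" (400x640 float32, m along the optical axis (not along the pixel's ray), 0 where there is no reading), "mtx" (3x3 intrinsics, pixels), "D" ([k1, k2, p1, p2, k3] as OpenCV has them; the pictures are not rectified), "R" (3x3) and "t" (3): a world point X has camera coordinates R X + t. Camera axes: x right, y down, z forward; pixel columns grow to the right and rows downward; lengths in m; the calibration is good to about 2 mm. A picture is of the moment at which its call begins.
- robot.close_job(): hands the job in; it is judged then, once.
The state is a dict: "time": time; "joint_positions": joint angles; "qvel": joint speeds; "joint_torque": joint torques, N m; "tool_pos": TCP position; "ee_rot": TCP orientation; "wrist_force": force on the tool from outside, world axes, zero at the start; "wrist_torque": the same for the moment, N m; "width": finger opening in m; "finger_force": force on a finger pad.
Only numpy, scipy, OpenCV 4.12 (cv2) and the standard library are available. Lean on these libraries where they do the work, as an engineer would, in place of code of your own. Each camera call takes 0.05 s, during which the arm holds its last target. There are 200 camera calls.

## Task

On the bench duct, pull the dial thermometer straight up out of the tool rack, put its stem into the small test port in the duct's top, fully home with its hex nut on the rubber grommet, and let go. Then pick up the vane anemometer, carry it display up over whatever stands in the way without bumping the duct or its outlets, and hold its vane ring centred over the open round outlet (not the capped one), level and still, about 15 mm above the rim and touching nothing. Finish while holding it there, and leave everything else where it is.

Things in the scene. Friction and masses are not known exactly. Their poses are not given: they have to be found in the camera images.
- thermometer: Steel dial thermometer, 45 g, upright in one of the rack's holes. Origin: centre of the underside of its hex nut, which rests on the rack, later on the grommet; z up the stem's axis. Stem 5 mm thick, down to a pointed tip at z = -80 mm; nut 18 mm wide, z 0 to 10; neck 10 mm thick, z 10 to 22; round head 40 mm in diameter, z 22 to 36 mm, white dial up. Grip the head's rim from above.
- rack: Grey bent-steel tool rack, fixed, 50 mm (x) by 170 mm (y), 96 mm high. Origin: centre of its underside, z up. Three 10 mm holes in its 4 mm top plate at x = 0, y = -60, 0 and +60 mm; below the plate it is open. The thermometer, the stubby screwdriver and the awl stand in the holes, in any order.
- duct: Galvanised duct lying on the bench, fixed: 200 mm wide (x), 100 mm high, from y = -420 to +320 mm. Origin: on the underside, mid width; z up. At its -y end a grey fan box, 270 mm (x) by 230 mm (y), 220 mm high, to y = -650 mm. The two round outlets, the test port (x = -68, y = 0) and a roll of foil tape are on its flat top.
- port (a point): Test port in the duct's top, near its front (robot-side) edge, midway between the outlets: centre of the mouth, at the top face of a black rubber grommet (20 mm outside diameter, 3 mm proud of the duct, 103 mm above the bench). Hole 9 mm in diameter, straight down, open into the hollow duct. z up.
- outlet: The open round outlet: upright sheet-metal collar fixed on the duct's top, 100 mm outside diameter, 3 mm wall, black inside. Origin: centre of its base on the duct; its rim is 50 mm above the origin (150 mm above the bench). It stands at x = -30, y = +150 or -150 mm of the duct.
- capped_outlet: The other round outlet, alike but closed by a flat metal end cap 105 mm in diameter, its top 56 mm above its origin (centre of its base). It stands in the one of the two places on the duct that the open outlet does not have.
- anemometer: Vane anemometer, black plastic, 240 g, lying flat, display up. Origin: underside, mid length; z up, x towards the vane ring. Handle x = -101 to +7 mm, 46 mm wide (y), 30 mm thick, straight parallel sides to grip from above. Vane ring centred at x = +60 mm: 82 mm outside diameter, 26 mm high, white impeller, underside level with the handle's. Centre of mass at about x = -38 mm.
- vane (a point): The centre of the vane ring's underside (60 mm along x from the anemometer's origin, at its underside).
- multimeter: Bystander: black multimeter with a round selector and a grey front, 170 by 78 by 46 mm, lying flat, no ring. It may have changed places with the anemometer. Origin: centre of the underside, x along its length.
- stubby_driver: Bystander: stubby screwdriver with black handle, standing in the rack; the handle is 31 mm in diameter and reaches 55 mm above the rack's top. Origin: underside of the handle.
- scratch_awl: Bystander: scratch awl with wooden handle, standing in the rack; the handle is 26 mm in diameter and reaches 55 mm above the rack's top. Origin: underside of the handle.
- spray_can: Bystander: slim white and grey aerosol can, 45 mm in diameter, 145 mm high, standing upright in front of the duct. Origin: centre of the underside.
- contactor: Bystander: black contactor relay with brass terminals, 52 by 62 by 55 mm high, in front of the duct. Origin: centre of the underside.
- capacitor: Bystander: oval aluminium motor capacitor, 45 by 73 mm, 95 mm high with its terminals, standing near the duct's closed +y end. Origin: centre of the underside.
- foil_tape: Bystander: roll of aluminium foil tape lying flat on the duct's top near its +y end, 90 mm in diameter, 38 mm high. Origin: centre of the underside.
Mind the look-alikes: they are no part of the job. Leave any purple look-alike of the rack alone.

How it is judged:
On the way:
1. the thermometer stands upright in the test port, its nut down on the grommet, and has been let go (horizontal distance between thermometer and port below 0.005 m and z of thermometer in the frame of port below 0.004 m and angle between thermometer's own z axis and vertical below 0.12 rad and contact force between the fingers and thermometer below 0.1 N), for 0.3 s.
At the end, for the whole second after the job is handed in: Thermometer let go in the port, nut within 4 mm of the grommet and 5 mm of its centre, upright (0.12 rad); anemometer held still in the fingers, level (0.12 rad), vane centre within 12 mm of the open outlet's axis, ring 6 to 26 mm above its rim, touching no duct, outlet, rack or other thing (all of step 1 and horizontal distance between vane and outlet below 0.012 m and z of vane in the frame of outlet between 0.056 and 0.076 m and angle between anemometer's own z axis and vertical below 0.12 rad and contact force between the fingers and anemometer above 1 N and linear speed of anemometer below 0.02 m/s and contact force between anemometer and duct below 0.1 N and contact force between anemometer and outlet below 0.1 N and contact force between anemometer and capped_outlet below 0.1 N and contact force between anemometer and rack below 0.1 N and contact force between anemometer and thermometer below 0.1 N and contact force between anemometer and multimeter below 0.1 N and contact force between anemometer and stubby_driver below 0.1 N and contact force between anemometer and scratch_awl below 0.1 N and contact force between anemometer and spray_can below 0.1 N and contact force between anemometer and contactor below 0.1 N and contact force between anemometer and capacitor below 0.1 N and contact force between anemometer and foil_tape below 0.1 N); the arm keeps its last pose, push and grip.
It fails at once if the anemometer bumps the duct or an outlet (over 1 N) (contact force between anemometer and duct above 1 N or contact force between anemometer and outlet above 1 N or contact force between anemometer and capped_outlet above 1 N).
It fails at once if the thermometer is tipped over or thrown down (angle between thermometer's own z axis and vertical above 0.6 rad).
It fails at once if the anemometer is turned over on its way (display no longer up) (angle between anemometer's own z axis and vertical above 1.2 rad).
It fails at once if another thing is displaced by more than 25 mm or tipped (distance of any of multimeter, stubby_driver, scratch_awl, spray_can, contactor, capacitor, foil_tape from where it was at the start of the episode above 0.025 m or angle between any of multimeter, stubby_driver, scratch_awl, spray_can, contactor, capacitor, foil_tape's own z axis and vertical above 0.5 rad).
It also fails if it takes over 69 s, if anything falls off the work surface, if the arm or the gripper's body presses on something with over 40 N, if the wrist force passes 120 N, or if a joint passes its speed limit or range.

## Working session

There is one attempt and no reset: what is moved stays moved. The work goes in short steps, Python scripts to look and compute and a tool call to move; the robot and the scene stay as the last step left them, time stands still between calls to the robot, and variables do not carry over. Pictures are saved under pics/ and viewed, at most 12 in all, crops included, and the job is handed in when it is done.

Besides the shell and the picture viewer there is one more tool, called after ">>>" as name(argument=value, ...), one argument or row to a line, values as JSON. carry_out: Moves the arm, as the interface text tells. Its arguments: {"type":"object","properties":{"steps":{"type":"array","items":{"type":"array"}}},"required":["steps"]}

```bash
mkdir -p pics; cat > h.py <<'E'
import numpy as np, cv2, pickle
from bench import robot
def snap(n,f):
    s=robot.snapshot(n); cv2.imwrite(f'pics/{f}.png',s['image'][...,::-1]); pickle.dump(s,open(f'{f}.pkl','wb')); return s
def load(f): return pickle.load(open(f'{f}.pkl','rb'))
def ray(s,u,v):
    p=cv2.undistortPoints(np.array([[[u,v]]],float),s['mtx'],s['D'])[0,0]
    return np.array([p[0],p[1],1.])
def px(s,u,v,r=1):   # world from depth
    z=s['z_map'][int(v)-r:int(v)+r+1,int(u)-r:int(u)+r+1]; z=np.median(z[z>0])
    return s['R'].T@(ray(s,u,v)*z-s['t'])
def atz(s,u,v,z):    # world on plane z
    d=s['R'].T@ray(s,u,v); c=-s['R'].T@s['t']
    return c+d*(z-c[2])/d[2]
def cloud(s):
    H,W=s['z_map'].shape
    g=np.stack(np.meshgrid(np.arange(W),np.arange(H)),-1).reshape(-1,1,2).astype(float)
    p=cv2.undistortPoints(g,s['mtx'],s['D'])[:,0]
    P=np.c_[p,np.ones(len(p))]*s['z_map'].reshape(-1,1)
    w=(P-s['t'])@s['R']; w[s['z_map'].ravel()<=0]=np.nan
    return w.reshape(H,W,3)
E
python3 - <<'E'
from h import *
a=snap('top','top0');b=snap('scene','scene0')
cv2.imwrite('pics/both.png',cv2.resize(np.vstack([a['image'],b['image']])[...,::-1],(480,600)))
for s in(a,b): print(-s['R'].T@s['t'])
print(robot.get_obs())
E
```

```text
[0.33259334 0.07844995 1.29083245]
[ 1.25302567 -0.03354983  0.70698183]
{'time': 0.1, 'joint_positions': array([-1.20711651e+00,  8.78905395e-02,  1.37209979e+00, -3.26853582e-06,
        1.68360823e+00, -1.03106539e-01]), 'qvel': array([ 7.48465652e-04, -3.11760147e-04, -3.80414557e-03,  7.92749957e-05,
       -1.32866987e-03,  3.46799078e-04]), 'joint_torque': array([ 2.41524780e-03, -3.41251194e+01, -3.03302050e+01,  7.20041315e-02,
        3.04632378e-02, -9.53241420e-05]), 'tool_pos': array([ 0.24732371, -0.4906964 ,  0.20441776]), 'ee_rot': array([-3.13959707e+00, -2.03223899e-04,  4.66785784e-01]), 'wrist_force': array([-0.69659453, -0.22952839, -0.89061564]), 'wrist_torque': array([ 0.05978132, -0.03215279,  0.06324793]), 'finger_force': 0.0, 'width': 0.09392416605001586}
```

View pics/top0.png

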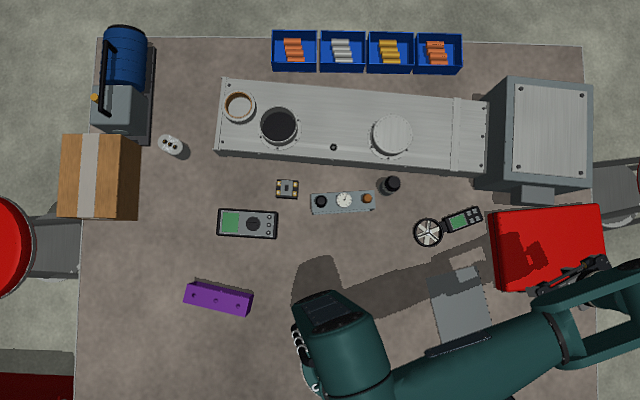

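View pics/scene0.png

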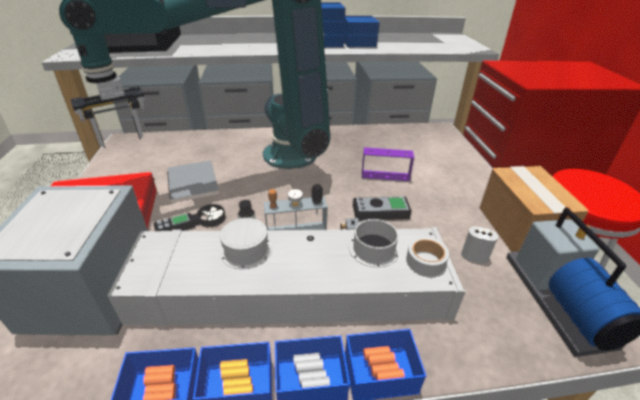

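The top view has image-up = +x and left = +y.
- **Rack:** the grey one is at about (343,200), with the black driver at (321,201), the white dial at (344,200) and the awl at (367,198). The purple look-alike at (217,297) is to be left alone.
- **Outlets and port:** the open outlet (black inside) is at (279,126), the capped one at (392,134), and the port at (333,147).
- **Meters:** the anemometer, with ring and impeller, is at (428,232) and its handle runs to (480,215). The multimeter, with no ring, is at (247,223).

I'll measure these and confirm with one enlarged crop.

```bash
python3 - <<'E'
from h import *
s=load('top0'); c=s['image'][105:255,205:495]
cv2.imwrite('pics/crop.png',cv2.resize(c[...,::-1],(797,412),interpolation=cv2.INTER_CUBIC))
np.set_printoptions(precision=4,suppress=True)
for n,u,v in [('dial',344,200),('driver',321,201),('awl',367,198),('can',389,184),('contactor',288,188),('port',333,147),('capc',392,134),('ring',428,232),('handle',463,220),('multi',247,223),('tape',238,95),('ductTop',340,110),('fan',553,130),('capac',170,145),('redbox',545,240),('plate',460,300)]:
    print(n,px(s,u,v))
print('ring at z.026',atz(s,428.5,232,.026))
print('port',atz(s,333.5,147,.103))
W=cloud(s)
def fit(m):
    q=W[m][:,:2]; return cv2.minAreaRect(q.astype(np.float32)), len(q)
def reg(u0,u1,v0,v1,z0,z1):
    m=np.zeros(W.shape[:2],bool); m[v0:v1,u0:u1]=True
    return m&(W[...,2]>z0)&(W[...,2]<z1)
print('open rim',cv2.minEnclosingCircle(W[reg(255,303,103,150,.14,.16)][:,:2].astype(np.float32)),np.nanmedian(W[reg(255,303,103,150,.14,.16)][:,2]))
print('cap',cv2.minEnclosingCircle(W[reg(368,416,110,160,.148,.166)][:,:2].astype(np.float32)))
print('dial',cv2.minEnclosingCircle(W[reg(330,357,185,213,.122,.145)][:,:2].astype(np.float32)), np.nanmedian(W[reg(338,350,194,206,.1,.2)][:,2]))
print('rack',fit(reg(308,380,185,218,.085,.104)))
m=reg(446,486,203,236,.02,.045);print('handle',fit(m))
m=reg(410,446,214,250,.018,.04);print('ring',cv2.minEnclosingCircle(W[m][:,:2].astype(np.float32)))
print('duct',fit(reg(200,470,70,175,.093,.107)))
print('can h',np.nanmax(W[reg(377,402,172,196,.02,.3)][:,2]),cv2.minEnclosingCircle(W[reg(377,402,172,196,.05,.3)][:,:2].astype(np.float32)))
E
```

```text
dial [ 0.4476 -0.0027  0.1327]
driver [0.4422 0.0573 0.1519]
awl [ 0.4519 -0.0604  0.1495]
can [ 0.49   -0.1183  0.1419]
contactor [0.4866 0.1475 0.0535]
port [0.6151 0.0216 0.0047]
capc [ 0.6185 -0.1241  0.1575]
ring [ 0.3708 -0.2493  0.0237]
handle [ 0.4058 -0.3486  0.0295]
multi [0.3881 0.2596 0.0455]
tape [0.7308 0.2851 0.1143]
ductTop [0.6975 0.0076 0.0999]
fan [ 0.6229 -0.5204  0.2175]
capac [0.5963 0.4717 0.0877]
redbox [ 0.3506 -0.5603  0.0802]
plate [ 0.1801 -0.3419  0.0141]
ring at z.026 [ 0.3708 -0.2502  0.026 ]
port [0.5936 0.0246 0.103 ]
open rim ((0.6445462107658386, 0.17175239324569702), 0.05066840350627899) 0.14858982388928316
cap ((0.6214806437492371, -0.12554724514484406), 0.05283088982105255)
dial ((0.44913697242736816, -0.002564042340964079), 0.02001829445362091) 0.1321765363463313
rack (((0.44957125186920166, -0.0030067190527915955), (0.050585485994815826, 0.1701253205537796), 4.553008556365967), 807)
handle (((0.4072965979576111, -0.34703975915908813), (0.047154445201158524, 0.11228124797344208), 21.636821746826172), 599)
ring ((0.37946808338165283, -0.25917792320251465), 0.05363484099507332)
duct (((0.660794734954834, -0.0021379292011260986), (0.7013883590698242, 0.20606234669685364), 85.84056091308594), 15560)
can h 0.1526979196164032 ((0.4962422549724579, -0.13169735670089722), 0.023100102320313454)
```

View pics/crop.png

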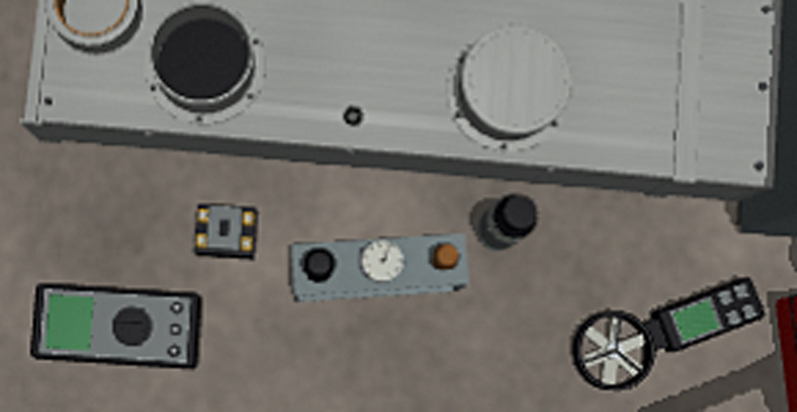

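The crop confirms it. The dial thermometer is the middle item of the grey rack, the black-inside collar at crop (203,60) is the open outlet, and the one at (515,82) is capped. The ring and impeller make the item at crop (612,350) the anemometer. I'm moving above the thermometer.

```bash
cat >> h.py <<'E'
def go(x,y,z,yaw_deg,off=(0,0,0)):
    o=robot.get_obs(); p=o['tool_pos']; w=o['ee_rot'][2]
    d=np.array([x,y,z])-p
    t=np.array([d[0]*np.cos(w)+d[1]*np.sin(w), d[0]*np.sin(w)-d[1]*np.cos(w), -d[2]])
    r=-((yaw_deg-np.degrees(w)+180)%360-180)/10
    print('t=%.2f'%o['time'],'pos',p.round(4),'rot',np.degrees(o['ee_rot']).round(2),'| shift',t.round(4),'roll %.3f'%r)
E
python3 -c "
from h import *
go(.449,-.003,.23,94.5)"
```

```text
t=0.10 pos [ 0.2473 -0.4907  0.2044] rot [-1.7989e+02 -1.0000e-02  2.6740e+01] | shift [ 0.3996 -0.3448 -0.0256] roll -6.776
```

>>> carry_out(
  steps=[
    [[0,0,-0.03],0,-1],
    [[0.05,-0.045,-0.03],-1,-1],
    [[0.1,-0.09,-0.03],-2,-1],
    [[0.145,-0.125,-0.03],-3,-1],
    [[0.19,-0.165,-0.03],-4,-1],
    [[0.24,-0.205,-0.03],-5,-1],
    [[0.28,-0.245,-0.03],-6,-1],
    [[0.33,-0.285,-0.03],-6.78,-1],
    [[0.37,-0.32,-0.027],-6.78,-1],
    [[0.4,-0.345,-0.025],-6.78,-1],
  ],
)

```text
time: 1.35
tool_pos: [0.4496, -0.0007, 0.2299]
ee_rot: [-3.141, -0.0, 1.652]
wrist_force: [0.3, -0.2, 0.5]
width: 0.0938
finger_force: 0.0
```

>>> carry_out(
  steps=[
    [[0,0,0],0,-1],
    [[0,0,0],0,-1],
    [[0,0,0],0,-1],
  ],
)

```text
time: 1.72
tool_pos: [0.4492, -0.0042, 0.2305]
ee_rot: [-3.142, 0.0, 1.648]
wrist_force: [0.2, -0.9, -0.7]
width: 0.0939
finger_force: 0.0
```

```bash
python3 -c "
from h import *
go(.449,-.003,.23,94.5)
s=snap('wrist','w1')
C=-s['R'].T@s['t'];print(C,s['R'])
print(px(s,320,200))
for n,P in dict(dial=[.449,-.003,.132],port=[.595,.0255,.103]).items():
  print(n,cv2.projectPoints(np.array([P]),cv2.Rodrigues(s['R'])[0],s['t'],s['mtx'],s['D'])[0])
"
```

```text
t=1.73 pos [ 0.4492 -0.0042  0.2305] rot [-1.800e+02  3.000e-02  9.443e+01] | shift [ 0.0012 -0.0001  0.0005] roll -0.007
[0.44426856 0.0667932  0.4102411 ] [[ 9.97120433e-01  7.58332784e-02 -3.95166022e-04]
 [ 7.36280743e-02 -9.66850461e-01  2.44497632e-01]
 [ 1.81589905e-02 -2.43822680e-01 -9.69649809e-01]]
[0.45419625 0.00229459 0.13315871]
dial [[[314.26720451 204.57797641]]]
port [[[453.94763147 182.00798279]]]
```

View pics/w1.png

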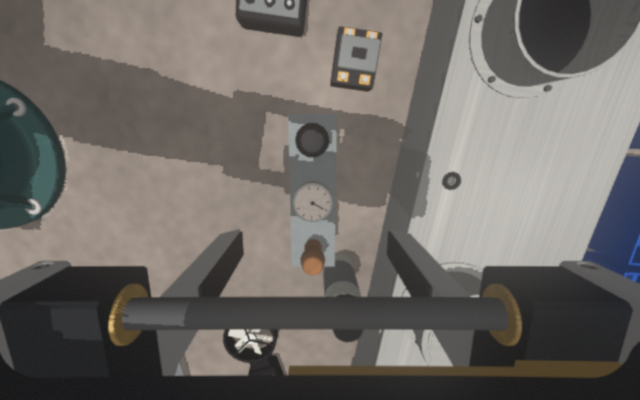

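The wrist view shows the dial centred at about (313,202) between the fingers, the port at (452,181), and the open outlet at upper right. I'll measure the dial and port from here.

```bash
python3 -c "
from h import *
s=load('w1')
g=cv2.cvtColor(s['image'],cv2.COLOR_RGB2GRAY)
W=cloud(s)
m=(abs(W[...,2]-.132)<.005); m[:,:270]=0;m[:,360:]=0;m[:160]=0;m[245:]=0
v,u=np.nonzero(m); (c,r)=cv2.minEnclosingCircle(np.c_[u,v].astype(np.float32));print(c,r,np.median(W[m][:,2]),atz(s,*c,.132))
m=np.zeros(g.shape,bool);m[165:200,435:470]=1;m&=g<75
v,u=np.nonzero(m);(c,r)=cv2.minEnclosingCircle(np.c_[u,v].astype(np.float32));print(c,r,atz(s,*c,.103))
go(.449,-.0035,.107,94.5)
"
```

```text
(311.92681884765625, 201.53659057617188) 20.22385025024414 0.13294140300252394 [ 4.46485119e-01 -1.14106657e-04  1.32000000e-01]
(450.69049072265625, 180.3095245361328) 7.640923500061035 [0.59124546 0.02703909 0.103     ]
t=1.77 pos [ 0.4492 -0.0042  0.2306] rot [1.7999e+02 2.0000e-02 9.4420e+01] | shift [ 0.0008 -0.0002  0.1236] roll -0.008
```

>>> carry_out(
  steps=[
    [[0.002,-0.001,0.05],0,-1],
    [[0.002,-0.001,0.09],0,-1],
    [[0.002,-0.001,0.115],0,-1],
    [[0.002,-0.001,0.1235],0,-1],
    [[0.002,-0.001,0.1235],0,-1],
    [[0.002,-0.001,0.1235],0,-1],
  ],
)

```text
time: 2.52
tool_pos: [0.4494, -0.0016, 0.1086]
ee_rot: [3.139, 0.001, 1.65]
wrist_force: [0.6, 0.1, 0.2]
width: 0.0938
finger_force: 0.0
```

>>> carry_out(
  steps=[
    [[0,0,0],0,1],
    [[0,0,0],0,1],
    [[0,0,0],0,1],
    [[0,0,0],0,1],
    [[0,0,0],0,1],
    [[0,0,0],0,1],
    [[0,0,0],0,1],
    [[0,0,0],0,1],
  ],
)

```text
time: 3.52
tool_pos: [0.4482, -0.0012, 0.1069]
ee_rot: [-3.141, 0.0, 1.65]
wrist_force: [-1.3, -0.8, 0.4]
width: 0.0391
finger_force: 30.0
```

>>> carry_out(
  steps=[
    [[0,0,-0.015],0,1],
    [[0,0,-0.035],0,1],
    [[0,0,-0.055],0,1],
    [[0,0,-0.075],0,1],
    [[0,0,-0.095],0,1],
    [[0,0,-0.105],0,1],
    [[0,0,-0.105],0,1],
    [[0,0,-0.105],0,1],
  ],
)

```text
time: 4.53
tool_pos: [0.4479, -0.0011, 0.2112]
ee_rot: [-3.14, -0.0, 1.65]
wrist_force: [-1.1, 0.2, -0.9]
width: 0.0391
finger_force: 30.0
```

```bash
python3 -c "
from h import *
go(.448+.1446-.03,-.0012+.0271,.212,94.5)
s=snap('wrist','w2')
"
```

```text
t=4.53 pos [ 0.4479 -0.0011  0.2112] rot [-1.7993e+02 -1.0000e-02  9.4540e+01] | shift [ 0.0179  0.1164 -0.0008] roll 0.004
```

View pics/w2.png

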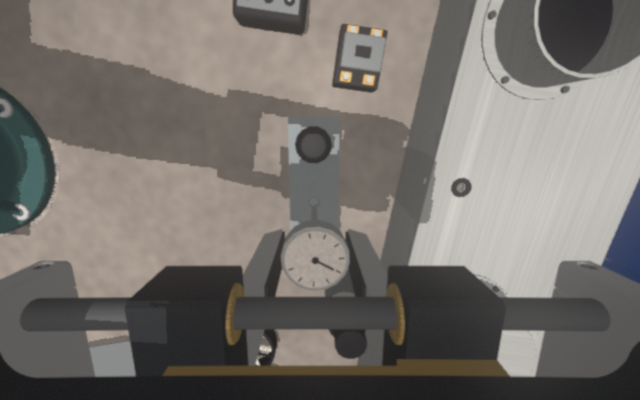

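The dial is held at (315,258), the empty rack hole is at (314,203), and the port is at (461,187). Next I move above the port by the measured dial-to-port offset.

>>> carry_out(
  steps=[
    [[0.003,0.03,0],0,1],
    [[0.0065,0.06,0],0,1],
    [[0.0095,0.09,0],0,1],
    [[0.0125,0.12,0],0,1],
    [[0.0145,0.138,0],0,1],
    [[0.0156,0.1464,0],0,1],
    [[0.0156,0.1464,0],0,1],
    [[0.0156,0.1464,0],0,1],
    [[0.0156,0.1464,0],0,1],
  ],
)

```text
time: 5.7
tool_pos: [0.5925, 0.0259, 0.2123]
ee_rot: [3.141, 0.0, 1.65]
wrist_force: [0.0, 0.2, -0.8]
width: 0.0391
finger_force: 30.0
```

```bash
python3 -c "
from h import *
go(.5926,.026,.2,94.5)
s=snap('wrist','w3'); p=robot.get_obs()['tool_pos']
c=s['image'][150:310,215:415];cv2.imwrite('pics/w3c.png',cv2.resize(c[...,::-1],(750,600),interpolation=cv2.INTER_CUBIC))
def pr(P): return cv2.projectPoints(np.array([P],float),cv2.Rodrigues(s['R'])[0],s['t'],s['mtx'],s['D'])[0][0,0]
for n,P in dict(portx=[p[0],p[1],.103],dial=[p[0],p[1],p[2]+.025],tip=[p[0],p[1],p[2]-.091]).items(): q=pr(P);print(n,q,(q-[215,150])*3.75)
"
```

```text
t=5.70 pos [0.5925 0.0259 0.2123] rot [1.7998e+02 1.0000e-02 9.4540e+01] | shift [0.0001 0.0001 0.0123] roll 0.004
portx [314.37579332 203.14539295] [372.65922496 199.29522356]
dial [314.10833797 259.22767228] [371.65626739 409.60377105]
tip [314.35395572 207.72841557] [372.57733395 216.48155838]
```

View pics/w3c.png

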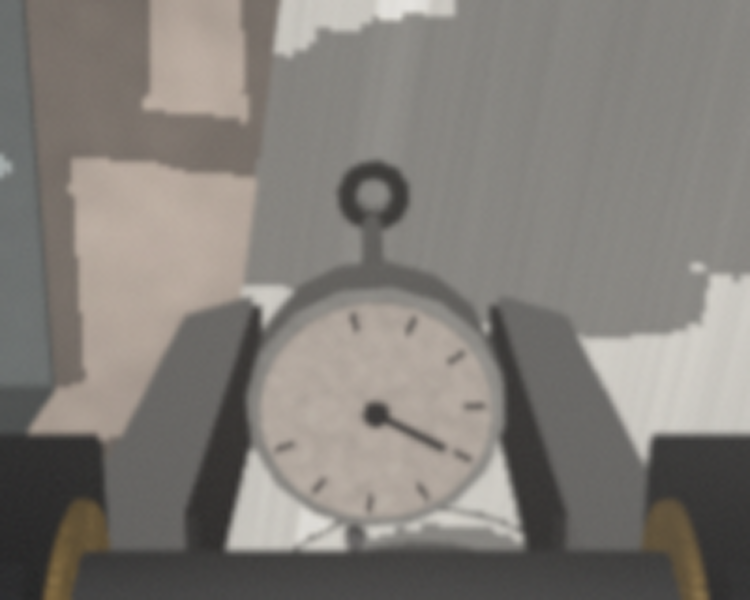

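The port is at crop (373,194), with the stem lined up on it to within 1 mm. The dial centre is at (376,406). I'll apply a small correction (+0.8 mm y, −0.5 mm x) and lower in stages.

>>> carry_out(
  steps=[
    [[0.0008,-0.0005,0],0,1],
    [[0.0008,-0.0005,0.01],0,1],
    [[0.0008,-0.0005,0.018],0,1],
    [[0.0008,-0.0005,0.026],0,1],
    [[0.0008,-0.0005,0.034],0,1],
    [[0.0008,-0.0005,0.042],0,1],
    [[0.0008,-0.0005,0.05],0,1],
    [[0.0008,-0.0005,0.05],0,1],
    [[0.0008,-0.0005,0.05],0,1],
  ],
)

```text
time: 6.88
tool_pos: [0.5926, 0.0268, 0.1622]
ee_rot: [3.141, 0.0, 1.65]
wrist_force: [-0.4, 0.4, -0.8]
width: 0.0392
finger_force: 30.0
```

No contact force, so the stem is in the hole. Continuing down.

>>> carry_out(
  steps=[
    [[0,0,0.01],0,1],
    [[0,0,0.02],0,1],
    [[0,0,0.03],0,1],
    [[0,0,0.038],0,1],
    [[0,0,0.043],0,1],
    [[0,0,0.046],0,1],
    [[0,0,0.047],0,1],
    [[0,0,0.047],0,1],
  ],
)

```text
time: 7.88
tool_pos: [0.5926, 0.0267, 0.1153]
ee_rot: [3.141, 0.0, 1.65]
wrist_force: [0.3, 0.4, -1.0]
width: 0.0393
finger_force: 30.0
```

>>> carry_out(
  steps=[
    [[0,0,0.0005],0,1],
    [[0,0,0.001],0,1],
    [[0,0,0.0015],0,1],
    [[0,0,0.002],0,1],
    [[0,0,0.002],0,1],
    [[0,0,0.002],0,1],
  ],
)

```text
time: 8.62
tool_pos: [0.5926, 0.0267, 0.1139]
ee_rot: [3.141, 0.0, 1.65]
wrist_force: [-1.7, -0.1, 5.2]
width: 0.0392
finger_force: 30.0
```

The nut is on the grommet (about 5 N). Releasing and retreating.

>>> carry_out(
  steps=[
    [[0,0,0],0,-1],
    [[0,0,0],0,-1],
    [[0,0,0],0,-1],
    [[0,0,0],0,-1],
    [[0,0,0],0,-1],
    [[0,0,0],0,-1],
    [[0,0,0],0,-1],
    [[0,0,0],0,-1],
  ],
)

```text
time: 9.62
tool_pos: [0.5924, 0.0267, 0.113]
ee_rot: [3.142, 0.0, 1.65]
wrist_force: [-0.0, -0.1, -0.4]
width: 0.0942
finger_force: 0.0
```

>>> carry_out(
  steps=[
    [[0,0,-0.02],0,-1],
    [[0,0,-0.05],0,-1],
    [[0,0,-0.09],0,-1],
    [[0,0,-0.12],0,-1],
    [[0,0,-0.13],0,-1],
    [[0,0,-0.13],0,-1],
  ],
)

```text
time: 10.38
tool_pos: [0.5926, 0.0268, 0.243]
ee_rot: [3.141, 0.0, 1.65]
wrist_force: [-0.5, 0.2, -0.4]
width: 0.0942
finger_force: 0.0
```

```bash
python3 -c "
from h import *
s=snap('wrist','w4'); p=robot.get_obs()['tool_pos']
W=cloud(s)
m=(abs(W[...,2]-.139)<.008)&(np.hypot(W[...,0]-.592,W[...,1]-.027)<.04)
v,u=np.nonzero(m);(c,r)=cv2.minEnclosingCircle(np.c_[u,v].astype(np.float32));print('dial',c,r,atz(s,*c,.139),np.median(W[m][:,2]))
m=abs(W[...,2]-.149)<.005; q=W[m]; q=q[np.hypot(q[:,0]-.6445,q[:,1]-.1718)<.08]
print('outlet',cv2.minEnclosingCircle(q[:,:2].astype(np.float32)),len(q))
print('ductz',np.nanmedian(W[(abs(W[...,2]-.1)<.01)][:,2]))
v,u=np.nonzero(m);print(u.min(),u.max(),v.min(),v.max())
go(.404,-.339,.23,111)
"
```

```text
dial (314.1285705566406, 202.8428497314453) 20.049646377563477 [0.59229508 0.02836093 0.139     ] 0.1399668677389508
outlet ((0.6416509747505188, 0.17328514158725739), 0.050237394869327545) 1360
ductz 0.10060107961153994
142 446 0 349
t=10.43 pos [0.5921 0.0268 0.2418] rot [-1.7991e+02 -1.0000e-02  9.4550e+01] | shift [-0.3497 -0.2165  0.0118] roll -1.645
```

View pics/w4.png

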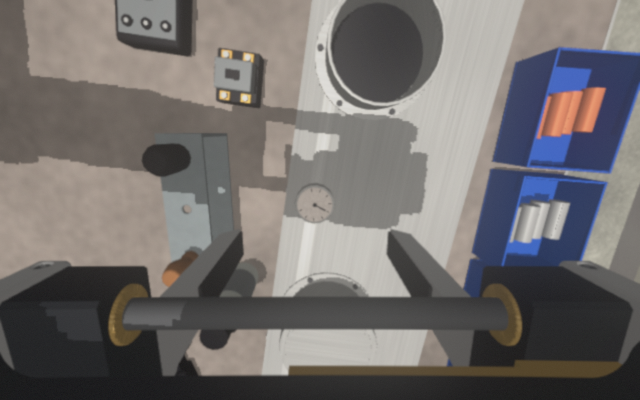

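The thermometer stands alone in the port, dial at (314,203), top at 0.140 m. Next is the anemometer.

>>> carry_out(
  steps=[
    [[-0.04,-0.025,0],0,-1],
    [[-0.09,-0.055,0],-0.5,-1],
    [[-0.14,-0.087,0],-1,-1],
    [[-0.19,-0.118,0],-1.64,-1],
    [[-0.24,-0.15,0],-1.64,-1],
    [[-0.29,-0.18,0.01],-1.64,-1],
    [[-0.33,-0.205,0.025],-1.64,-1],
    [[-0.35,-0.2165,0.04],-1.64,-1],
    [[-0.35,-0.2165,0.06],-1.64,-1],
    [[-0.35,-0.2165,0.07],-1.64,-1],
  ],
)

```text
time: 11.68
tool_pos: [0.403, -0.3385, 0.1696]
ee_rot: [-3.139, -0.005, 1.936]
wrist_force: [0.4, 0.3, -0.3]
width: 0.0937
finger_force: 0.0
```

>>> carry_out(
  steps=[
    [[0,0,0],0,-1],
    [[0,0,0],0,-1],
    [[0,0,0],0,-1],
  ],
)

```text
time: 12.05
tool_pos: [0.4049, -0.3394, 0.174]
ee_rot: [3.141, 0.002, 1.937]
wrist_force: [-0.6, -0.2, -0.5]
width: 0.0937
finger_force: 0.0
```

```bash
python3 -c "
from h import *
s=snap('wrist','w5')
W=cloud(s)
go(.404,-.339,.005,111)
def pr(P): return cv2.projectPoints(np.array([P],float),cv2.Rodrigues(s['R'])[0],s['t'],s['mtx'],s['D'])[0][0,0]
p=robot.get_obs()['tool_pos'];print('tcp axis at z=.03',pr([p[0],p[1],.03]))
m=(W[...,2]>.012)&(W[...,2]<.04)
n,l,st,ct=cv2.connectedComponentsWithStats(m.astype(np.uint8))
for i in range(1,n):
  if st[i][4]>800: print(i,st[i],ct[i].round(1),np.nanmean(W[l==i],0).round(4))
"
```

```text
t=12.10 pos [ 0.4049 -0.3394  0.174 ] rot [1.7996e+02 1.0000e-01 1.1098e+02] | shift [ 0.0007 -0.0007  0.169 ] roll -0.002
tcp axis at z=.03 [314.15065229 195.52425692]
2 [    0    24   201   170 27685] [102.8 108.6] [ 0.1577 -0.3354  0.0156]
3 [ 410   25  138  215 2853] [475.5 131.1] [ 0.5418 -0.2154  0.0266]
5 [ 274   65   76  182 6765] [311.9 157.1] [ 0.3879 -0.3022  0.0263]
12 [118 217  98  29 922] [168.5 230.3] [ 0.2605 -0.4401  0.0265]
```

View pics/w5.png

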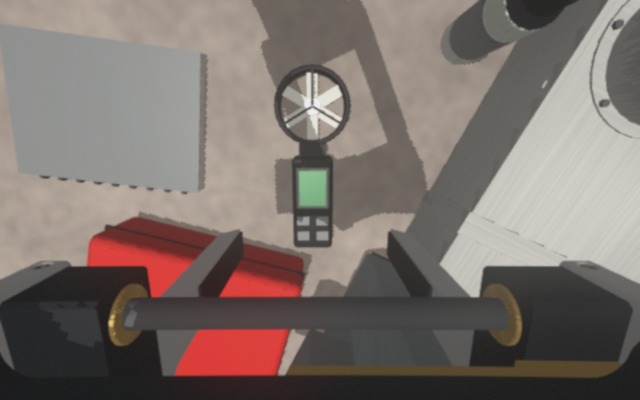

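The anemometer is aligned with the gripper: ring centre at (312,104), handle columns 294–332 and rows 157–246, and the TCP axis falls at (314,195) on the handle. I'll check clearance to the red box and fan box before lowering.

```bash
python3 -c "
from h import *
s=load('w5');t=load('top0')
print('ring',atz(s,312,104,.026),'handle far',atz(s,313,246,.028),'near',atz(s,313,157,.03))
p=robot.get_obs()['tool_pos'];w=np.radians(111);ex=np.array([np.cos(w),np.sin(w)]);ey=np.array([np.sin(w),-np.cos(w)])
for S in (s,t):
  q=cloud(S).reshape(-1,3);q=q[(q[:,2]>.05)&(q[:,2]<.24)];d=q[:,:2]-p[:2];a=d@ex;b=d@ey
  if S is s: k=(abs(a)<.055)&(abs(b)<.105)&(q[:,2]<.15)
  else: k=(abs(a)<.055)&(abs(b)<.105)
  print(k.sum(), q[k].max(0) if k.any() else '', q[k].min(0) if k.any() else '')
"
```

```text
ring [ 0.36764391 -0.24822722  0.026     ] handle far [ 0.4256544  -0.39780167  0.028     ] near [ 0.38829329 -0.29950254  0.03      ]
0  
0
```

>>> carry_out(
  steps=[
    [[0,0,0.04],0,-1],
    [[0,0,0.08],0,-1],
    [[0,0,0.115],0,-1],
    [[0,0,0.14],0,-1],
    [[0,0,0.158],0,-1],
    [[0,0,0.167],0,-1],
    [[0,0,0.169],0,-1],
    [[0,0,0.169],0,-1],
  ],
)

```text
time: 13.1
tool_pos: [0.4049, -0.3399, 0.0049]
ee_rot: [3.141, 0.002, 1.936]
wrist_force: [-0.6, 0.1, -0.0]
width: 0.094
finger_force: 0.0
```

>>> carry_out(
  steps=[
    [[0,0,0],0,1],
    [[0,0,0],0,1],
    [[0,0,0],0,1],
    [[0,0,0],0,1],
    [[0,0,0],0,1],
    [[0,0,0],0,1],
    [[0,0,0],0,1],
    [[0,0,0],0,1],
  ],
)

```text
time: 14.1
tool_pos: [0.4039, -0.3395, 0.004]
ee_rot: [-3.141, -0.0, 1.936]
wrist_force: [-1.9, -0.8, 1.3]
width: 0.0457
finger_force: 30.0
```

>>> carry_out(
  steps=[
    [[0,0,-0.02],0,1],
    [[0,0,-0.05],0,1],
    [[0,0,-0.09],0,1],
    [[0,0,-0.13],0,1],
    [[0,0,-0.17],0,1],
    [[0,0,-0.21],0,1],
    [[0,0,-0.235],0,1],
    [[0,0,-0.235],0,1],
    [[0,0,-0.235],0,1],
  ],
)

```text
time: 15.22
tool_pos: [0.4042, -0.3386, 0.2368]
ee_rot: [-3.141, -0.003, 1.937]
wrist_force: [-0.9, -0.8, -2.6]
width: 0.0457
finger_force: 30.0
```

```bash
python3 -c "
from h import *
s=snap('wrist','w6')
w=np.radians(50);x,y=.643-.098*np.cos(w),.1725-.098*np.sin(w);print(x,y)
go(x,y,.24,50)
W=cloud(s);m=(W[...,2]>.2)&(W[...,2]<.3)
n,l,st,ct=cv2.connectedComponentsWithStats(m.astype(np.uint8))
for i in range(1,n):
  if st[i][4]>800: print(i,st[i])
q=W[m];p=robot.get_obs()['tool_pos'];a=robot.get_obs()['ee_rot'][2];ex=np.array([np.cos(a),np.sin(a)]);ey=np.array([np.sin(a),-np.cos(a)])
A=(q[:,:2]-p[:2])@ex;B=(q[:,:2]-p[:2])@ey
for lo,hi in((-.06,-.02),(-.02,.04),(.055,.08),(.08,.1),(.1,.12),(.12,.145)):
  k=(A>lo)&(A<hi)&(abs(B)<.05)
  if k.any(): print(lo,hi,k.sum(),np.percentile(q[k][:,2],[10,50,90]).round(4),B[k].min().round(4),B[k].max().round(4))
print(A[abs(B)<.05].max())
"
```

```text
0.5800068142507191 0.09742764457434014
t=15.28 pos [ 0.4039 -0.3385  0.2365] rot [-179.93   -0.22  110.96] | shift [ 0.3441  0.3204 -0.0035] roll 6.096
1 [  234     0   163   296 29181]
3 [ 278  330   74   24 1706]
-0.06 -0.02 1803 [0.2622 0.2635 0.2651] -0.0225 0.0235
-0.02 0.04 10845 [0.262  0.2642 0.2851] -0.0346 0.0358
0.055 0.08 3282 [0.2442 0.2578 0.2599] -0.0359 0.0373
0.08 0.1 4617 [0.2442 0.2539 0.2597] -0.0399 0.0417
0.1 0.12 5066 [0.2442 0.2497 0.2596] -0.0393 0.0407
0.12 0.145 3210 [0.2405 0.2516 0.2599] -0.0312 0.0333
0.13256341426204593
```

View pics/w6.png

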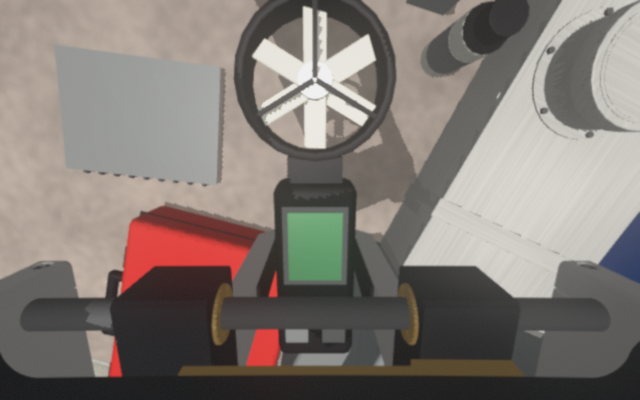

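The anemometer is held level, handle top at 0.2635 and ring top at 0.260, with the ring centre at about (315,78). I carry it high over the can and the capped outlet while turning to yaw 50°.

>>> carry_out(
  steps=[
    [[0,0,-0.015],0,1],
    [[0.03,0.028,-0.025],0.5,1],
    [[0.07,0.065,-0.025],1.2,1],
    [[0.11,0.102,-0.025],2,1],
    [[0.15,0.14,-0.025],2.8,1],
    [[0.19,0.177,-0.025],3.6,1],
    [[0.23,0.214,-0.025],4.4,1],
    [[0.27,0.251,-0.025],5.2,1],
    [[0.31,0.289,-0.025],5.8,1],
    [[0.334,0.31,-0.025],6.1,1],
  ],
)

```text
time: 16.52
tool_pos: [0.575, 0.0862, 0.2638]
ee_rot: [-3.141, -0.0, 0.872]
wrist_force: [1.1, -0.8, -2.5]
width: 0.0457
finger_force: 30.0
```

>>> carry_out(
  steps=[
    [[0,0,0],0,1],
    [[0,0,0],0,1],
    [[0,0,0],0,1],
    [[0,0,0],0,1],
  ],
)

```text
time: 17.02
tool_pos: [0.5744, 0.0825, 0.2643]
ee_rot: [3.141, -0.0, 0.87]
wrist_force: [-0.1, -0.6, -3.1]
width: 0.0455
finger_force: 30.0
```

```bash
python3 -c "
from h import *
w=np.radians(50);x,y=.643-.098*np.cos(w),.1725-.098*np.sin(w)
go(x,y,.20,50)
s=snap('wrist','w7');o=robot.get_obs();p=o['tool_pos'];a=o['ee_rot'][2]
W=cloud(s);v=p[2]-.0035
ring=(abs(W[...,2]-(v+.025))<.006)
q=W[ring];A=(q[:,:2]-p[:2])@[np.cos(a),np.sin(a)];B=(q[:,:2]-p[:2])@[np.sin(a),-np.cos(a)]
k=A>.05;print('ring B',B[k].min(),B[k].max(),'A',A[k].min(),A[k].max(),'z',np.median(q[k][:,2]))
q=W[abs(W[...,2]-.149)<.005];q=q[np.hypot(q[:,0]-.643,q[:,1]-.1725)<.07];print('outlet pts',len(q),q[:,:2].min(0),q[:,:2].max(0))
t=snap('top','top7');W=cloud(t)
m=(abs(W[...,2]-(v+.025))<.006)&(np.hypot(W[...,0]-.643,W[...,1]-.165)<.07)
g=W[m][:,:2];print(p,'top ring',cv2.minEnclosingCircle(g.astype(np.float32)),g.min(0),g.max(0))
"
```

```text
t=17.02 pos [0.5744 0.0825 0.2643] rot [ 1.7998e+02 -1.0000e-02  4.9860e+01] | shift [ 0.0151 -0.0053  0.0643] roll -0.014
ring B -0.04061901667928245 0.04150210290840651 A 0.050032741300522106 0.13281545391590321 z 0.2860358503351249
outlet pts 809 [0.59230822 0.12437371] [0.69078477 0.22308004]
[0.57438041 0.0825514  0.26424972] top ring ((0.6348812580108643, 0.1591332107782364), 0.03932684287428856) [0.60076081 0.13543968] [0.66860543 0.19634801]
```

View pics/top7.png

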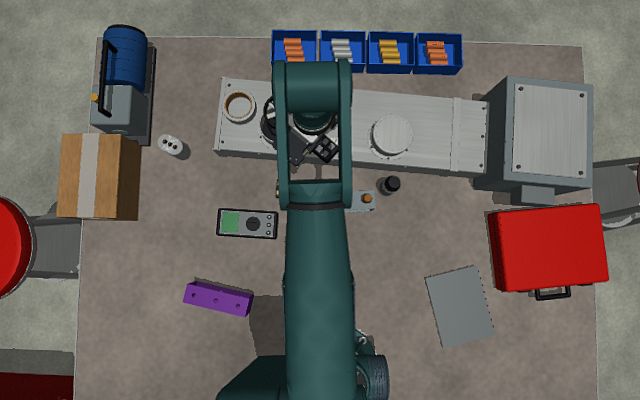

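The arm hides the ring in the top view, where the outlet is at about (279,126). The wrist data give an outlet centre near (0.642,0.173), so I centre over it and go down part-way.

>>> carry_out(
  steps=[
    [[0.008,-0.003,0],0,1],
    [[0.015,-0.005,0.01],0,1],
    [[0.015,-0.005,0.03],0,1],
    [[0.015,-0.005,0.05],0,1],
    [[0.015,-0.005,0.063],0,1],
    [[0.015,-0.005,0.07],0,1],
    [[0.015,-0.005,0.07],0,1],
    [[0.015,-0.005,0.07],0,1],
  ],
)

```text
time: 18.12
tool_pos: [0.5808, 0.0982, 0.1949]
ee_rot: [3.14, -0.001, 0.872]
wrist_force: [-0.1, 0.1, -2.8]
width: 0.0459
finger_force: 30.0
```

```bash
python3 -c "
from h import *
go(.58,.0976,.169,50)
s=snap('wrist','w8');o=robot.get_obs();p=o['tool_pos'];a=o['ee_rot'][2]
W=cloud(s);v=p[2]-.0035;R=np.array([[np.cos(a),np.sin(a)],[np.sin(a),-np.cos(a)]])
def ab(q): return (q[:,:2]-p[:2])@R.T
q=W[abs(W[...,2]-(v+.025))<.005];A=ab(q);A=A[(A[:,0]>.05)&(A[:,0]<.145)]
f=lambda x:__import__('scipy.optimize').optimize
print('ring',A.min(0),A.max(0))
q=W[abs(W[...,2]-.149)<.006];A2=ab(q);A2=A2[np.hypot(A2[:,0]-.098,A2[:,1])<.065];print('outlet',len(A2),A2.min(0),A2.max(0),cv2.minEnclosingCircle(A2.astype(np.float32)))
h=W[200:300,285:345];print('handle z',np.nanmedian(W[225:260,300:335,2]))
"
```

```text
t=18.12 pos [0.5808 0.0982 0.1949] rot [ 1.7992e+02 -7.0000e-02  4.9950e+01] | shift [-0.001  -0.0002  0.0259] roll -0.005
ring [ 0.05001988 -0.04059925] [0.13274501 0.04066303]
outlet 716 [ 0.05155662 -0.0423559 ] [0.1456281  0.04441517] ((0.09726110845804214, -0.002295989543199539), 0.050007302314043045)
handle z 0.22257097846544888
```

View pics/w8.png

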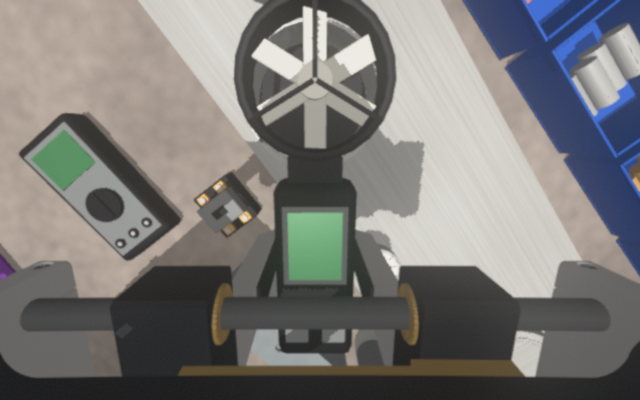

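The ring at (315,78) covers the outlet concentrically, to within about 2–3 mm. I make a small trim and the final descent to 15 mm above the rim.

>>> carry_out(
  steps=[
    [[-0.001,-0.001,0.006],0,1],
    [[-0.001,-0.001,0.012],0,1],
    [[-0.001,-0.001,0.018],0,1],
    [[-0.001,-0.001,0.023],0,1],
    [[-0.001,-0.001,0.0258],0,1],
    [[-0.001,-0.001,0.0258],0,1],
    [[-0.001,-0.001,0.0258],0,1],
    [[-0.001,-0.001,0.0258],0,1],
    [[-0.001,-0.001,0.0258],0,1],
    [[-0.001,-0.001,0.0258],0,1],
  ],
)

```text
time: 19.42
tool_pos: [0.5789, 0.098, 0.1683]
ee_rot: [3.141, -0.0, 0.872]
wrist_force: [0.6, -0.1, -3.3]
width: 0.0455
finger_force: 30.0
```

```bash
python3 -c "
from h import *
go(.58,.0976,.169,50)
s=snap('wrist','w9');W=cloud(s);print('handle top z',np.nanmedian(W[180:205,285:345,2]),'ring top',np.nanmedian(W[148:155,300:330,2]),'qv',abs(robot.get_obs()['qvel']).max(),robot.get_obs()['wrist_force'])
t=snap('scene','sc9');Z=cloud(t);m=(abs(Z[...,2]-.139)<.004)&(np.hypot(Z[...,0]-.593,Z[...,1]-.0265)<.035);print('thermo',m.sum(),np.nanmedian(Z[m],0))
cv2.imwrite('pics/sc9c.png',cv2.resize(t['image'][150:310,210:460][...,::-1],(800,512),interpolation=cv2.INTER_CUBIC))
"
```

```text
t=19.43 pos [0.5789 0.098  0.1683] rot [ 1.7999e+02 -1.0000e-02  4.9950e+01] | shift [ 0.0003  0.0011 -0.0007] roll -0.005
handle top z 0.19413046443055665 ring top 0.18976260361634031 qv 0.0012676903178503308 [-0.02082059 -0.10022295 -3.37319845]
thermo 157 [0.5956646  0.02427679 0.13848121]
```

View pics/sc9c.png

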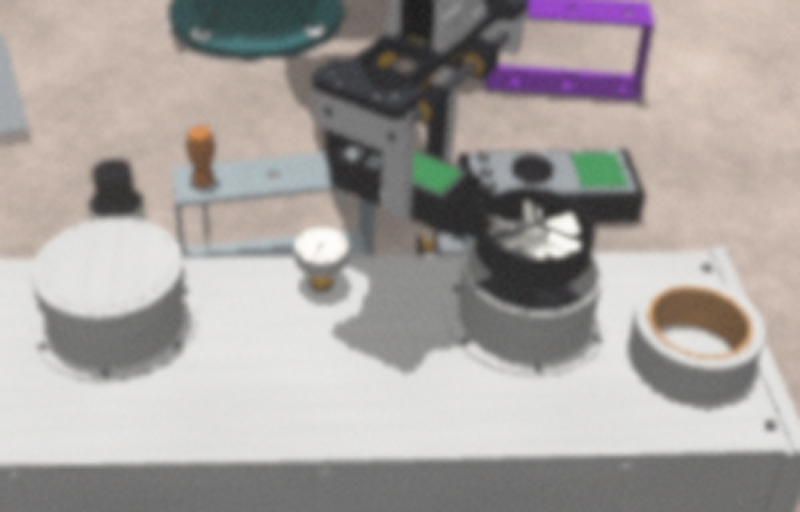

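The scene view shows the thermometer seated upright in the port at (322,255), and the ring centred above the open outlet at (532,240) with a gap below it. Everything is still, so I'm handing it in.

```bash
python3 -c "
from bench import robot
print(robot.close_job())"
```

```text
the job is handed in; nothing more can be done
None
```

The job is handed in: the thermometer is seated in the test port and let go, and the anemometer is held level and still about 15 mm above the open outlet's rim, centred within about 3 mm by the wrist camera; no verdict came back.

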